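# Sort out the swapped consumables in the bench organiser

### The job

The bottle, flux jar and solder spool have been put back in one another's holders in the bench organiser: change them round so that each stands fully home in the holder whose well is cut for it, using the empty recess or a clear bit of bench as a parking spot on the way, then put the steel bench block flat into its square recess. Keep the bottle and the jar upright all the time, and leave the tile with the chain and the red pliers, which lie beside the steel block, where they are.

Things in the scene. Friction and masses are not known exactly. Their poses are not given: they have to be found in the camera images.
- dropper_bottle: brown glass dropper bottle in the organiser (not the one by the red tin at the back), with a black cap and rubber bulb, 33 mm across its body (up to 50 mm high), cap 24 mm across up to 77 mm, 102 mm high with the bulb. Origin at the centre of its underside, z up. At the start it stands loose in a well that is too wide for it.
- flux_jar: small round white jar with a red lid (the lid stays on), 41 mm across, 36 mm high. Origin at the centre of its underside, z up. At the start it stands loose in a well that is too wide for it.
- solder_spool: spool of white wire with black end flanges, standing upright, 54 mm across, 37 mm high. Origin at the centre of its underside, z up. At the start it is perched on top of a holder, over a well too narrow for it.
- bench_block: plain bright steel bench block, 64 x 64 mm, 19 mm high, 0.6 kg, lying flat on the bench away from the holders, between the tile piece and the red pliers (a like block far to the right is no part of this). Origin at the centre of its underside, z up, x and y along its sides.
- bottle_holder: the dropper bottle's holder: ochre-brown plastic block 84 x 84 x 20 mm with a round well 40 mm across and 15 mm deep (floor 5 mm above the origin), its axis through the origin. One of four fixed 92 mm apart, two by two, on a black plate (undersides 4 mm, tops 24 mm above the bench). Origin at the centre of its underside, z up, x and y along its sides.
- jar_holder: the flux jar's holder: dull red plastic block 84 x 84 x 20 mm with a round well 50 mm across and 12 mm deep (floor 8 mm above the origin), its axis through the origin. One of four fixed 92 mm apart, two by two, on a black plate (undersides 4 mm, tops 24 mm above the bench). Origin at the centre of its underside, z up, x and y along its sides.
- spool_holder: the spool's holder: off-white plastic block 84 x 84 x 20 mm with a round well 63 mm across and 12 mm deep (floor 8 mm above the origin), its axis through the origin. One of four fixed 92 mm apart, two by two, on a black plate (undersides 4 mm, tops 24 mm above the bench). Origin at the centre of its underside, z up, x and y along its sides.
- block_holder: the steel block's holder, empty at the start: slate-blue plastic block 84 x 84 x 20 mm with a square recess 72 x 72 mm, its sides along x and y, and 6 mm deep (floor 14 mm above the origin), centred on the origin. One of four fixed 92 mm apart, two by two, on a black plate (undersides 4 mm, tops 24 mm above the bench). Origin at the centre of its underside, z up, x and y along its sides.
- tile_piece: bystander: scorched grey piece of soldering tile, 59 x 71 mm, 8 mm thick, with a little heap of silver chain links on it, lying beyond the steel block (their centres about 105 mm apart). Origin at the centre of its underside.
- red_pliers: bystander: small pliers with red handles, 53 x 137 mm, 10 mm thick, lying flat on the robot's side of the steel block (their centres about 90 mm apart). Origin at the middle of its underside, long axis y.
Things that resemble listed ones, but are neither listed nor needed, are in the scene too. Of the things like the bottle_holder, leave any that is turquoise; of the rest the larger one is meant.

How it is judged:
By the outcome, as a careful person would: the job done as asked, in the order asked, and still so for the second after the job is handed in, with the robot touching nothing.
It also fails if it takes over 112 s, if anything falls off the work surface, if the arm or the gripper's body presses on something with over 40 N, if the wrist force passes 120 N, or if a joint passes its speed limit or range.

### The arm

A 7-joint arm with a two-finger parallel gripper is mounted at the origin on a cart in front of the work surface, level with it; the furniture and walls round the work are solid. World frame = base frame: x ahead of the robot, y to its left, z up, the work surface at z = 0. Lengths are in mm, angles in rad, forces in N, time in s.
With the tool pointing down it reaches from about 400 to 900 mm from the base axis. Payload 5.5 kg.
Tool frame: the origin (TCP) lies midway between the tips of the shut fingers; the grasp point (between the pads) lies 19 mm behind it (robot.grip_depth is the distance from the TCP to the grasp point, in mm); z points along the fingers, y is the line along which they close (so a half turn about z gives the same grasp; the last joint's range is limited). The gripper opens to 85 mm and grips with 20 to 120 N. Pads are 22 mm wide; open, the fingers measure 114 mm over their backs; the gripper's body (76 mm by 85 mm) begins 54 mm behind the grasp point. The pads swing forward as they close: fully open they stand 13 mm farther back than shut.
Start: joints at [1.508, 0.501, -0.427, 1.55, 0.221, 1.138, -0.21], TCP at [208.076, -615.795, 231.31] pointing down, gripper open.
Joint ranges: [-2.88, 2.88], [-0.31, 2.03], [-1.54, 1.56], [0.2, 2.42], [-1.41, 4.55], [0.19, 2.02], [-2.57, 2.57]. Speed limits (rad/s): [2.57, 2.57, 3.14, 3.14, 3.14, 3.14, 3.14].

### API

Orientations are given as [roll, pitch, yaw] about the fixed x, y, z axes, in that order (R = Rz(yaw) Ry(pitch) Rx(roll)).
In Python, from cell import robot, imaging, finder gives the robot as it stands. The module is installed in compiled form; this text tells all that it offers.
- The arm moves only by the tool arm_command, never from a script. Its argument "steps" is a list of rows, each an object with "delta_pos": the shift along the tool's x, y, z in m, a list of three; "roll": the turn about the tool's z in rad; "gripper": the finger opening in m, from 0 to 0.0854. A call has 1 to 12 rows; each row is the pose to reach, as a shift and turn from the pose commanded when the call began, along the tool's axes at that moment; what a row does not reach only later rows make up. A row lasts 1/10 s, in which the tool goes at most 50 mm and 8.59 degrees, less where a joint would pass 70% of its speed; a pose out of reach is approached as far as the arm can. A call with a gripper value outside its range is refused whole. The fingers move at their own pace and stop on an object; "squeeze" is the grip in N (left out, the last holds). Time passes only in rows, so rows that repeat a pose let the fingers close. It gives the time, the measured TCP pose, the force, the opening and the grip force at its end, in the units of the state.
- robot.read_state(): the state, without advancing time (a new reading comes with each control period).
- imaging.camera(name): name is "side" or "top"; returns a dict with "frame" (400x640x3 uint8, red, green, blue), "mtx" (3x3 intrinsics, pixels), "R" (3x3) and "t" (3): a world point X has camera coordinates R X + t. Camera axes: x right, y down, z forward; pixel columns grow to the right and rows downward; lengths in mm; the calibration is good to about 2 mm. A picture is of the moment at which its call begins. There is no depth.
- robot.finish_job(): hands the job in; it is judged then, once.
Trained networks look in a picture, given as the dict that the camera call returned (one of the last four; its "shot" number tells which), for a name from the list of things; names that differ only in an ending like _2 or _b are one class to them, and where a whole thing is asked for, a point or a joint stands for the part that bears it (a point fixed in the world has none). Each returns a list of dicts, best first, with "p" (0 to 1); they miss things now and then, are a little off and sometimes report something else, mostly with a low value. They report only what shows in the picture. A call takes as long as a camera call. They do not tell look-alikes from the thing itself.
- finder.recognise(picture, name): "rect" ([left, top, right, bottom] in pixels, round what is visible of it).
- finder.masks_of(picture, name): "pixels" (400x640 bool, what is visible of it) and "rect" ([left, top, right, bottom] in pixels, round what is visible of it).
- finder.pinpoint(picture, name): "xy" ([column, row] in pixels: a listed point, or the origin of a listed thing).
The state is a dict: "clock": time; "joint_pos": joint angles; "qvel": joint speeds; "tau": joint torques, N m; "tool_pos": TCP position; "ee_rot": TCP orientation; "wrist_force": force on the tool from outside, world axes, zero at the start; "ft_torque": the same for the moment, N m; "finger_gap": finger opening in mm; "grasp_force": force on a finger pad.
Only numpy, scipy, OpenCV 4.12 (cv2) and the standard library are available. Lean on these libraries where they do the work, as an engineer would, in place of code of your own. Each camera call takes 0.05 s, during which the arm holds its last target. There are 200 camera calls.

## Working session

There is one attempt and no reset: what is moved stays moved. The work goes in short steps, Python scripts to look and compute and a tool call to move; the robot and the scene stay as the last step left them, time stands still between calls to the robot, and variables do not carry over. Pictures are saved under pics/ and viewed, at most 14 in all, crops included, and the job is handed in when it is done.

Besides the shell and the picture viewer there is one more tool, called after ">>>" as a command line: name --argument value ..., lists and objects as JSON in quotes. arm_command: Moves the arm, as the interface text tells. Its arguments: {"type":"object","properties":{"steps":{"type":"array","items":{"type":"object","properties":{"delta_pos":{"type":"array","items":{"type":"number"}},"roll":{"type":"number"},"gripper":{"type":"number"}}}},"squeeze":{"type":"number"}},"required":["steps"]}

```bash
mkdir -p pics; cat > h.py <<'E'
import numpy as np, cv2
from cell import robot, imaging, finder
def ray(c,px):
    d=c['R'].T@np.linalg.inv(c['mtx'])@np.array([px[0],px[1],1.]); o=-c['R'].T@c['t']; return np.array(o),d/np.linalg.norm(d)
def onz(c,px,z):
    o,d=ray(c,px); return o+d*(z-o[2])/d[2]
def tri(c1,p1,c2,p2):
    o1,d1=ray(c1,p1);o2,d2=ray(c2,p2)
    A=np.stack([d1,-d2],1); s=np.linalg.lstsq(A,o2-o1,rcond=None)[0]
    a,b=o1+s[0]*d1,o2+s[1]*d2
    return (a+b)/2,np.linalg.norm(a-b)
def proj(c,X):
    p=c['mtx']@(c['R']@np.array(X,float)+c['t']); return p[:2]/p[2]
def save(c,n,rect=None,k=1):
    f=c['frame'][:,:,::-1]
    if rect: l,t,r,b=rect; f=f[t:b,l:r]
    cv2.imwrite('pics/'+n+'.png',cv2.resize(f,None,fx=k,fy=k,interpolation=cv2.INTER_CUBIC))
E
python3 - <<'E'
from h import *
np.set_printoptions(precision=1,suppress=True)
T=imaging.camera('top');S=imaging.camera('side')
save(T,'top0');save(S,'side0')
for n in 'dropper_bottle flux_jar solder_spool bench_block bottle_holder jar_holder spool_holder block_holder tile_piece red_pliers'.split():
    for nm,c in(('T',T),('S',S)):
        print(n,nm,[(round(d['p'],2),np.round(d['xy']).tolist(),onz(c,d['xy'],0)[:2].round().tolist()) for d in finder.pinpoint(c,n)[:4]])
for c in(T,S): print(-c['R'].T@c['t'],c['R'][2])
print(robot.read_state())
E
```

```text
dropper_bottle T [(0.47, [383.0, 192.0], [625.0, -184.0])]
dropper_bottle S [(0.96, [333.0, 248.0], [625.0, -154.0])]
flux_jar T [(0.56, [348.0, 223.0], [529.0, -82.0]), (0.28, [348.0, 219.0], [540.0, -79.0])]
flux_jar S []
solder_spool T [(0.54, [353.0, 190.0], [627.0, -94.0]), (0.27, [347.0, 221.0], [534.0, -77.0])]
solder_spool S [(0.49, [334.0, 221.0], [636.0, -25.0])]
bench_block T [(0.58, [270.0, 216.0], [541.0, 152.0]), (0.51, [352.0, 191.0], [625.0, -90.0])]
bench_block S [(0.68, [297.0, 191.0], [537.0, 167.0])]
bottle_holder T [(0.84, [219.0, 201.0], [581.0, 305.0]), (0.55, [213.0, 138.0], [770.0, 333.0]), (0.3, [347.0, 222.0], [530.0, -78.0])]
bottle_holder S [(0.68, [314.0, 176.0], [587.0, 287.0]), (0.6, [332.0, 228.0], [629.0, -64.0])]
jar_holder T [(0.67, [378.0, 194.0], [619.0, -169.0])]
jar_holder S [(0.95, [333.0, 254.0], [624.0, -176.0])]
spool_holder T [(0.8, [348.0, 222.0], [532.0, -80.0])]
spool_holder S [(0.85, [289.0, 229.0], [524.0, -59.0]), (0.36, [331.0, 232.0], [626.0, -80.0])]
block_holder T [(0.8, [379.0, 222.0], [535.0, -174.0])]
block_holder S [(0.92, [2
[... 157 characters left out ...]
6.0], [642.0, 205.0]), (0.58, [331.0, 230.0], [625.0, -72.0])]
red_pliers T [(0.78, [281.0, 249.0], [446.0, 117.0]), (0.23, [349.0, 190.0], [627.0, -81.0])]
red_pliers S [(0.74, [263.0, 196.0], [441.0, 136.0])]
[ 510.5   49.7 1137.1] [ 0.1 -0.  -1. ]
[ 587.8 -904.3  463.9] [ 0.   0.9 -0.4]
{'clock': 1.1, 'joint_pos': array([ 1.5,  0.5, -0.4,  1.6,  0.2,  1.1, -0.2]), 'qvel': array([-0., -0.,  0.,  0.,  0.,  0.,  0.]), 'tau': array([  0. , -56.9,  -5.8, -28.1,   0. ,   0. ,   0. ]), 'tool_pos': array([ 208.1, -615.8,  231.3]), 'ee_rot': array([ 3.1, -0. ,  0.3]), 'wrist_force': array([ 0.7, -0.3,  0.8]), 'ft_torque': array([ 0., -0.,  0.]), 'grasp_force': 0.0, 'finger_gap': 85.31880683222583}
```

View pics/top0.png

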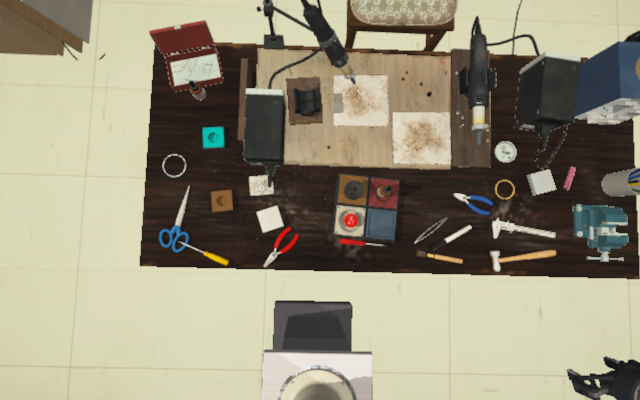

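View pics/side0.png

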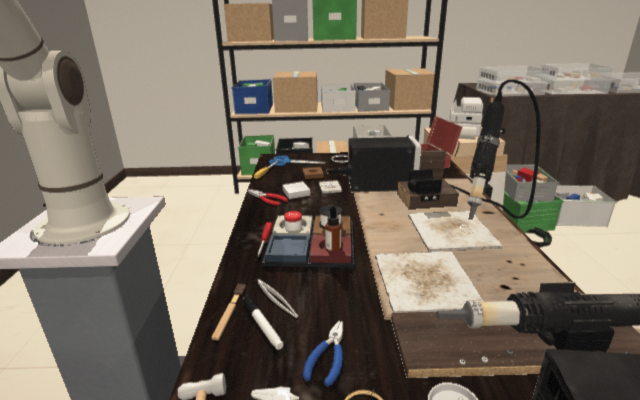

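The top view shows the organiser at about (367,207). The ochre holder carries the spool at (353,189), and the dull red one holds the bottle at (383,190). The off-white one holds the jar at (350,220), and slate-blue is empty at (381,222).

Ochre candidates for the bottle holder:
- (353,190): the organiser's block, and the larger one. This is the one meant.
- (221,201): the smaller ochre block.
- (213,138): turquoise, to be left.

Block candidates:
- (270,218): lies between the tile at (260,185) and the pliers at (281,247). This is the one meant.
- (540,181): the far-right look-alike.

Bottle candidates:
- (383,190): in the organiser, the one meant.
- (197,90): by the red tin.

I'll confirm these in enlarged crops.

```bash
python3 - <<'E'
from h import *
T=imaging.camera('top');S=imaging.camera('side')
a=cv2.resize(T['frame'][165:255,200:410,::-1],None,fx=3.8,fy=3.8,interpolation=cv2.INTER_CUBIC)
cv2.imwrite('pics/c0.png',a)
save(S,'c1',(235,160,375,275),5)
np.savez('cams.npz',Tf=T['frame'],Sf=S['frame'])
for n in ['dropper_bottle','flux_jar','solder_spool','bench_block','bottle_holder','jar_holder','spool_holder','block_holder']:
  for nm,c in(('T',T),('S',S)):
    for d in finder.masks_of(c,n)[:3]:
        ys,xs=np.nonzero(d['pixels']); print(n,nm,round(d['p'],2),np.round(d['rect']).tolist(),len(xs),(xs.mean().round(1),ys.mean().round(1)), cv2.minAreaRect(np.stack([xs,ys],1).astype(np.float32)))
E
```

```text
dropper_bottle T 0.48 [380.0, 182.0, 393.0, 199.0] 135 (np.float64(384.8), np.float64(190.0)) ((384.8000793457031, 190.09999084472656), (10.733125686645508, 13.86362075805664), 63.43495178222656)
dropper_bottle T 0.25 [255.0, 202.0, 285.0, 233.0] 474 (np.float64(270.0), np.float64(218.1)) ((270.04998779296875, 218.1500244140625), (21.819713592529297, 22.135942459106445), 71.56504821777344)
dropper_bottle S 0.94 [324.0, 209.0, 340.0, 252.0] 548 (np.float64(332.2), np.float64(231.5)) ((332.5, 229.0), (44.0, 15.0), 90.0)
flux_jar T 0.64 [347.0, 213.0, 357.0, 227.0] 148 (np.float64(350.8), np.float64(219.9)) ((350.5, 219.5), (13.0, 13.0), 90.0)
flux_jar S 0.63 [285.0, 212.0, 300.0, 232.0] 299 (np.float64(292.6), np.float64(221.2)) ((292.5, 221.0), (18.0, 17.0), 90.0)
solder_spool T 0.73 [345.0, 183.0, 364.0, 202.0] 281 (np.float64(353.8), np.float64(189.4)) ((353.5, 189.5), (17.0, 19.0), 90.0)
solder_spool S 0.52 [319.0, 206.0, 342.0, 230.0] 207 (np.float64(327.4), np.float64(214.8)) ((330.0, 217.0), (20.0, 22.0), 90.0)
bench_block T 0.82 [255.0, 204.0, 285.0, 234.0] 510 (np.float64(270.
[... 1936 characters left out ...]
r S 0.46 [313.0, 216.0, 349.0, 236.0] 236 (np.float64(334.0), np.float64(226.8)) ((332.3129577636719, 225.1492462158203), (36.440364837646484, 17.769508361816406), 3.6913859844207764)
block_holder T 0.91 [365.0, 207.0, 393.0, 239.0] 866 (np.float64(379.9), np.float64(223.3)) ((380.1947326660156, 222.7997283935547), (29.800857543945312, 30.58924102783203), 3.012787342071533)
block_holder S 0.76 [265.0, 233.0, 308.0, 261.0] 1117 (np.float64(287.7), np.float64(248.3)) ((287.1161193847656, 247.71316528320312), (43.670440673828125, 28.14224624633789), 2.385944128036499)
block_holder S 0.19 [319.0, 180.0, 340.0, 193.0] 172 (np.float64(330.6), np.float64(187.6)) ((330.0, 186.5), (11.0, 22.0), 90.0)
```

View pics/c0.png

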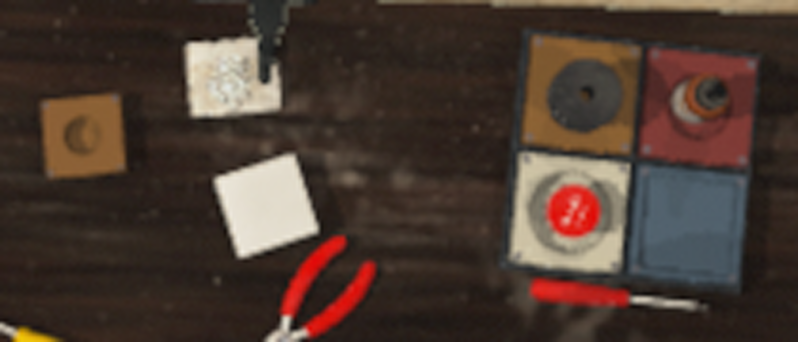

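View pics/c1.png

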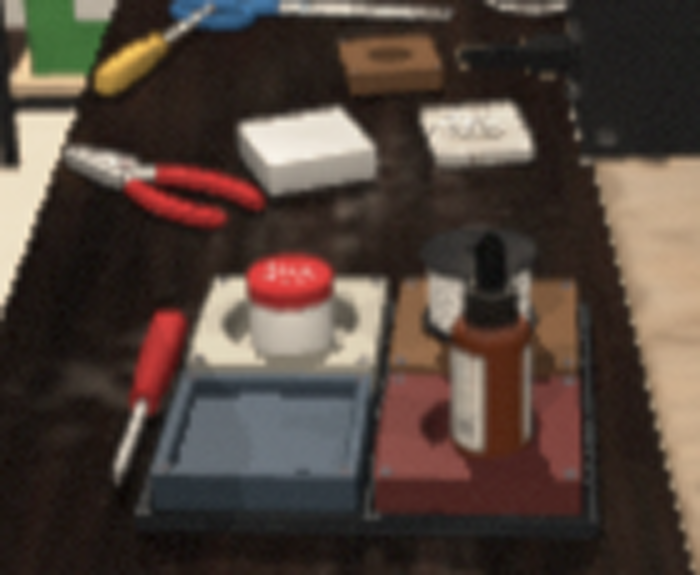

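The crops confirm it. In the top crop the spool is on the large ochre block at (587,93), the bottle is in the red holder at (700,98), and the jar is in the white one at (574,211). The blue recess is empty, and the steel block at (266,206) sits between the tile and the pliers. Next I triangulate.

```bash
cat > fit.py <<'E'
from h import *
from scipy.optimize import least_squares
np.set_printoptions(precision=1,suppress=True)
T=imaging.camera('top');S=imaging.camera('side')
t=lambda p:((p[0]+.5)/3.8-.5+200,(p[1]+.5)/3.8-.5+165)
s=lambda p:((p[0]+.5)/5-.5+235,(p[1]+.5)/5-.5+160)
def fit(loc,tp,sp,x0):
    def f(q):
        c,n=np.cos(q[2]),np.sin(q[2]); r=[]
        for cam,ps in((T,tp),(S,sp)):
            for l,p in ps: 
                L=loc[l]; r+=list(proj(cam,[q[0]+c*L[0]-n*L[1],q[1]+n*L[0]+c*L[1],q[3]])-p)
        return np.array(r)
    o=least_squares(f,x0,loss='soft_l1'); return o.x,np.abs(o.fun).reshape(-1,2)
h=88
C={'BL':(h,h),'BR':(h,-h),'FL':(-h,h),'FR':(-h,-h),'MR':(4,-h)}
x,r=fit(C,[('BL',t((530,37))),('BR',t((758,56))),('FR',t((738,286))),('FL',t((509,266)))],
 [('BL',s((578,281))) if 0 else ('FL',s((218,278))),('BL',s((578,281))),('BR',s((580,485))),('FR',s((155,478)))],[580,-125,0,24])
print('org',x[:2],x[2].round(3),x[3].round(1));print(r)
c,n=np.cos(x[2]),np.sin(x[2])
for nm,L in dict(bottleH=(46,46),jarH=(46,-46),spoolH=(-46,46),blockH=(-46,-46)).items(): print(nm,x[0]+c*L[0]-n*L[1],x[1]+n*L[0]+c*L[1])
h=32
x,r=fit({'a':(h,h),'b':(h,-h),'c':(-h,-h),'d':(-h,h)},[('a',t((214,181))),('b',t((293,153))),('c',t((319,234))),('d',t((240,258)))],
 [('a',s((338,107))),('b',s((376,148))),('c',s((270,168))),('d',s((238,124)))],[540,155,0.3,19])
print('block',x[:2],x[2].round(3),x[3].round(1));print(r)
for nm,a,b in(('jar',(574,211),(290,268)),('spool',(587,93),(480,248)),('bulb',(712,92),(489,236))): print(nm,*tri(T,t(a),S,s(b)))
E
python3 fit.py
```

```text
org [ 578.  -131.3] -0.073 24.6
[[0.6 0.6]
 [0.6 0.6]
 [0.3 0.6]
 [0.3 1.4]
 [0.6 0.6]
 [0.6 0.5]
 [0.6 0.6]
 [0.7 0.3]]
bottleH 627.1938470389786 -88.81732015875355
jarH 620.4833377609426 -180.57226043571842
spoolH 535.4389067620137 -82.1068108807175
blockH 528.7283974839778 -173.86175115768236
block [533.7 151.3] 0.356 21.1
[[0.  0.6]
 [0.  0.2]
 [0.  0.8]
 [0.1 0. ]
 [0.1 0.4]
 [0.2 0.1]
 [0.5 0.4]
 [0.7 0.3]]
jar [535.9 -82.   52.9] 1.1255056736817248
spool [624.1 -88.6  64. ] 0.8165886397914839
bulb [ 623.4 -172.8  110.5] 2.0524073452598173
```

```bash
cat > go.py <<'E'
import sys
from h import *
# usage: go.py x y z yaw -> delta in tool frame (m), roll
from scipy.spatial.transform import Rotation as Ro
def go(x,y,z,yaw):
    s=robot.read_state(); R=Ro.from_euler('xyz',s['ee_rot']).as_matrix()
    y0=s['ee_rot'][2]
    print('tcp',np.round(s['tool_pos'],1),np.round(s['ee_rot'],4),'gap',round(s['finger_gap'],1),'t',round(s['clock'],1),'delta',np.round(R.T@(np.array([x,y,z])-s['tool_pos'])/1000,4),'roll',round(y0-yaw,4))
if __name__=='__main__': go(*map(float,sys.argv[1:5]))
E
python3 go.py 536 -82 110 -0.073
```

```text
tcp [ 208.1 -615.8  231.3] [ 3.1416 -0.      0.3258] gap 85.5 t 2.1 delta [ 0.4815 -0.4007  0.1213] roll 0.3988
```

>>> arm_command --steps '[{"delta_pos":[0.04,-0.0333,0],"roll":0.04,"gripper":0.085},{"delta_pos":[0.08,-0.0667,0],"roll":0.08,"gripper":0.085},{"delta_pos":[0.12,-0.1,0],"roll":0.12,"gripper":0.085},{"delta_pos":[0.16,-0.1333,0],"roll":0.16,"gripper":0.085},{"delta_pos":[0.2,-0.1667,0],"roll":0.2,"gripper":0.085},{"delta_pos":[0.24,-0.2,0],"roll":0.24,"gripper":0.085},{"delta_pos":[0.28,-0.2333,0],"roll":0.28,"gripper":0.085},{"delta_pos":[0.32,-0.2667,0],"roll":0.32,"gripper":0.085},{"delta_pos":[0.36,-0.3,0],"roll":0.36,"gripper":0.085},{"delta_pos":[0.4,-0.333,0],"roll":0.399,"gripper":0.085},{"delta_pos":[0.44,-0.367,0],"roll":0.399,"gripper":0.085},{"delta_pos":[0.46,-0.383,0],"roll":0.399,"gripper":0.085}]'

```text
clock: 3.3
tool_pos: [522.2, -103.8, 231.8]
ee_rot: [3.141, -0.001, -0.073]
wrist_force: [0.5, -0.9, -0.3]
finger_gap: 85.2
grasp_force: 0.0
```

```bash
python3 go.py 536 -82 110 -0.073
```

```text
tcp [ 522.2 -103.8  231.8] [ 3.1411e+00 -1.0000e-03 -7.3200e-02] gap 85.2 t 3.3 delta [ 0.012  -0.0228  0.1218] roll -0.0002
```

>>> arm_command --steps '[{"delta_pos":[0.012,-0.0228,0.03],"gripper":0.085},{"delta_pos":[0.012,-0.0228,0.07],"gripper":0.085},{"delta_pos":[0.012,-0.0228,0.11],"gripper":0.085},{"delta_pos":[0.012,-0.0228,0.14],"gripper":0.085},{"delta_pos":[0.012,-0.0228,0.165],"gripper":0.085},{"delta_pos":[0.012,-0.0228,0.185],"gripper":0.085},{"delta_pos":[0.012,-0.0228,0.2],"gripper":0.085},{"delta_pos":[0.012,-0.0228,0.207],"gripper":0.085},{"delta_pos":[0.012,-0.0228,0.207],"gripper":0.085}]'

```text
schema error: expected keys delta_pos, roll, gripper
```

```bash
python3 - <<'E'
from h import *
T=imaging.camera('top');S=imaging.camera('side')
save(S,'g1',(235,150,375,275),5)
s=robot.read_state();print(s['tool_pos'],s['wrist_force'])
E
```

```text
[524.77402843 -97.04395029 232.37015439] [-0.56663524  0.24532199  1.17343442]
```

View pics/g1.png

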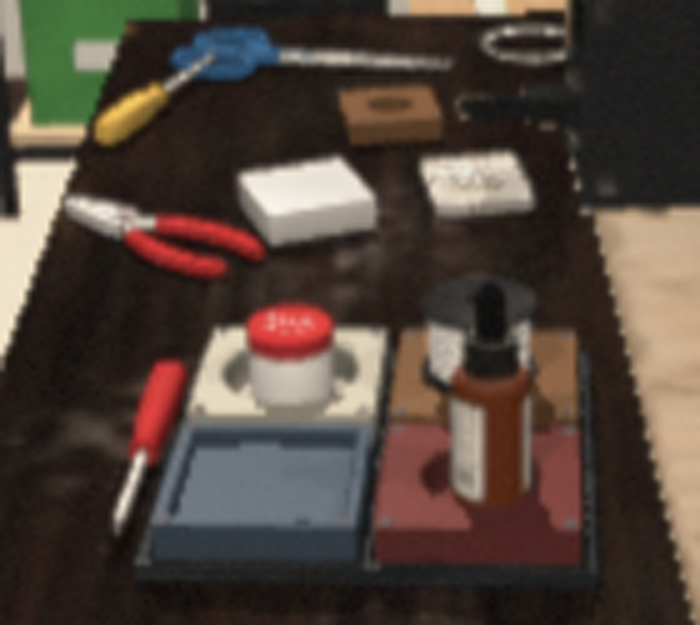

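Same scene as before, with the jar at crop (290,355) and the arm not yet in frame. The move was refused because each row needs a roll. I'll send a small one.

```bash
python3 - <<'E'
from h import *
imaging.camera('top')
s=robot.read_state();print(s['tool_pos'],s['ee_rot'],np.abs(s['qvel']).max())
import subprocess
E
python3 go.py 536 -82 60 -0.073
```

```text
[ 522.97555218 -101.04599591  231.77975628] [-3.13978920e+00 -1.52117600e-03 -6.50647714e-02] 0.06794095671567862
tcp [ 523.  -101.   231.8] [-3.1398e+00 -1.5000e-03 -6.5100e-02] gap 85.1 t 3.5 delta [ 0.0115 -0.0195  0.1718] roll 0.0079
```

>>> arm_command --steps '[{"delta_pos":[0.006,-0.01,0.03],"roll":0,"gripper":0.085},{"delta_pos":[0.012,-0.02,0.07],"roll":0,"gripper":0.085},{"delta_pos":[0.012,-0.02,0.105],"roll":0,"gripper":0.085},{"delta_pos":[0.012,-0.02,0.13],"roll":0,"gripper":0.085},{"delta_pos":[0.012,-0.02,0.14],"roll":0,"gripper":0.085},{"delta_pos":[0.012,-0.02,0.145],"roll":0,"gripper":0.085},{"delta_pos":[0.012,-0.02,0.145],"roll":0,"gripper":0.085},{"delta_pos":[0.012,-0.02,0.145],"roll":0,"gripper":0.085}]'

```text
clock: 4.25
tool_pos: [535.7, -87.2, 87.6]
ee_rot: [3.141, -0.002, -0.074]
wrist_force: [-0.9, -1.0, 0.5]
finger_gap: 85.4
grasp_force: 0.0
```

```bash
python3 go.py 536 -82 24 -0.073; python3 - <<'E'
from h import *
for i in range(2): imaging.camera('top')
E
python3 go.py 536 -82 24 -0.073
```

```text
tcp [535.7 -87.2  87.6] [ 3.1411e+00 -2.3000e-03 -7.3700e-02] gap 85.4 t 4.2 delta [-0.0003 -0.0052  0.0636] roll -0.0007
tcp [535.8 -87.   87.7] [ 3.141e+00 -2.500e-03 -7.350e-02] gap 85.0 t 4.3 delta [-0.0003 -0.0051  0.0637] roll -0.0005
```

>>> arm_command --squeeze 30 --steps '[{"delta_pos":[0,-0.005,0.015],"roll":0,"gripper":0.085},{"delta_pos":[0,-0.005,0.035],"roll":0,"gripper":0.085},{"delta_pos":[0,-0.005,0.05],"roll":0,"gripper":0.085},{"delta_pos":[0,-0.005,0.058],"roll":0,"gripper":0.085},{"delta_pos":[0,-0.005,0.063],"roll":0,"gripper":0.085},{"delta_pos":[0,-0.005,0.063],"roll":0,"gripper":0.085},{"delta_pos":[0,-0.005,0.063],"roll":0,"gripper":0.03},{"delta_pos":[0,-0.005,0.063],"roll":0,"gripper":0.03},{"delta_pos":[0,-0.005,0.063],"roll":0,"gripper":0.03},{"delta_pos":[0,-0.005,0.063],"roll":0,"gripper":0.03},{"delta_pos":[0,-0.005,0.063],"roll":0,"gripper":0.03},{"delta_pos":[0,-0.005,0.063],"roll":0,"gripper":0.03}]'

```text
clock: 5.55
tool_pos: [535.6, -81.8, 24.0]
ee_rot: [3.141, -0.001, -0.073]
wrist_force: [-0.3, 0.2, 5.5]
finger_gap: 39.5
grasp_force: 30.0
```

>>> arm_command --squeeze 40 --steps '[{"delta_pos":[0,0,-0.01],"roll":0,"gripper":0.03},{"delta_pos":[0,0,-0.025],"roll":0,"gripper":0.03},{"delta_pos":[0,0,-0.04],"roll":0,"gripper":0.03},{"delta_pos":[0,0.015,-0.04],"roll":0,"gripper":0.03},{"delta_pos":[0,0.04,-0.04],"roll":0,"gripper":0.03},{"delta_pos":[0,0.065,-0.04],"roll":0,"gripper":0.03},{"delta_pos":[0,0.085,-0.04],"roll":0,"gripper":0.03},{"delta_pos":[0,0.092,-0.04],"roll":0,"gripper":0.03},{"delta_pos":[0,0.092,-0.04],"roll":0,"gripper":0.03},{"delta_pos":[0,0.092,-0.03],"roll":0,"gripper":0.03}]'

```text
clock: 6.55
tool_pos: [529.5, -173.0, 54.2]
ee_rot: [-3.142, -0.003, -0.073]
wrist_force: [0.5, 0.9, -0.4]
finger_gap: 39.1
grasp_force: 40.2
```

```bash
python3 - <<'E'
from h import *
T=imaging.camera('top');S=imaging.camera('side')
save(S,'g2',(235,150,375,275),5)
s=robot.read_state();print(s['tool_pos'],s['finger_gap'],s['wrist_force'])
E
```

```text
[ 527.4855983  -171.65503648   52.01612839] 39.00654136118345 [-0.79296598 -0.01678233 -0.05119662]
```

View pics/g2.png

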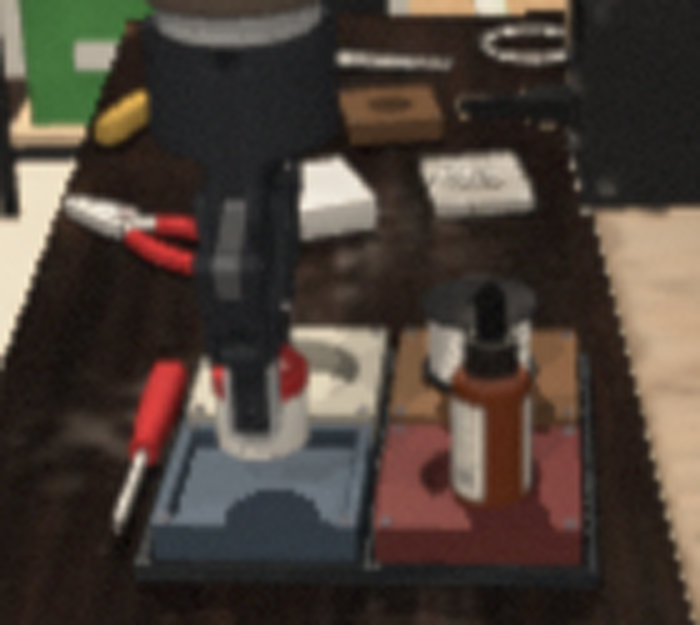

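Jar is held upright at crop (262,410) over the blue recess. I lower it, release, and move above the spool.

>>> arm_command --steps '[{"delta_pos":[0,0,0.01],"roll":0,"gripper":0.03},{"delta_pos":[0,0,0.018],"roll":0,"gripper":0.03},{"delta_pos":[0,0,0.0225],"roll":0,"gripper":0.03},{"delta_pos":[0,0,0.0225],"roll":0,"gripper":0.03},{"delta_pos":[0,0,0.0225],"roll":0,"gripper":0.05},{"delta_pos":[0,0,0.0225],"roll":0,"gripper":0.085},{"delta_pos":[0,0,0.0225],"roll":0,"gripper":0.085},{"delta_pos":[0,0,0.0225],"roll":0,"gripper":0.085}]'

```text
clock: 7.45
tool_pos: [528.4, -173.5, 30.8]
ee_rot: [3.142, -0.0, -0.073]
wrist_force: [0.1, -0.8, 0.4]
finger_gap: 85.0
grasp_force: 0.0
```

>>> arm_command --steps '[{"delta_pos":[0,0,-0.03],"roll":0,"gripper":0.085},{"delta_pos":[0,0,-0.07],"roll":0,"gripper":0.085},{"delta_pos":[0,-0.02,-0.1],"roll":0,"gripper":0.085},{"delta_pos":[0,-0.055,-0.11],"roll":0,"gripper":0.085},{"delta_pos":[0.02,-0.085,-0.11],"roll":0,"gripper":0.085},{"delta_pos":[0.05,-0.092,-0.11],"roll":0,"gripper":0.085},{"delta_pos":[0.08,-0.092,-0.11],"roll":0,"gripper":0.085},{"delta_pos":[0.092,-0.092,-0.11],"roll":0,"gripper":0.085},{"delta_pos":[0.092,-0.092,-0.11],"roll":0,"gripper":0.085},{"delta_pos":[0.092,-0.092,-0.11],"roll":0,"gripper":0.085},{"delta_pos":[0.092,-0.092,-0.11],"roll":0,"gripper":0.085}]'

```text
clock: 8.55
tool_pos: [625.6, -88.4, 140.6]
ee_rot: [3.141, 0.001, -0.073]
wrist_force: [0.1, -0.5, 0.6]
finger_gap: 84.8
grasp_force: 0.0
```

```bash
python3 go.py 624.1 -88.6 36 -0.073; python3 - <<'E'
from h import *
T=imaging.camera('top');S=imaging.camera('side')
save(S,'g3',(235,150,375,275),5)
E
```

```text
tcp [625.6 -88.4 140.6] [ 3.1414e+00  1.2000e-03 -7.3200e-02] gap 84.8 t 8.6 delta [-0.0014  0.0003  0.1046] roll -0.0002
```

View pics/g3.png

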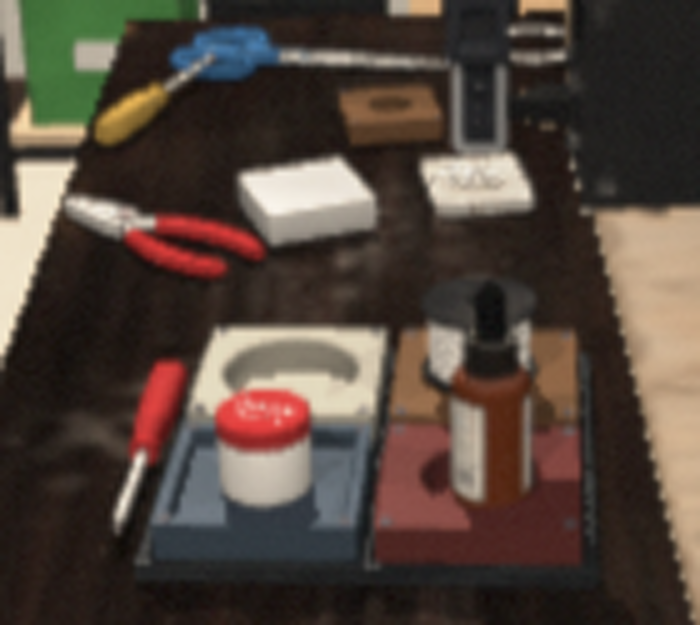

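Jar is parked in the recess at crop (264,450). The near finger is at (479,100) above the spool. I check the camera-to-robot consistency with the finger.

```bash
python3 - <<'E'
from h import *
np.set_printoptions(precision=2,suppress=True)
S=imaging.camera('side')
s=robot.read_state();print(s['tool_pos'],np.abs(s['qvel']).max())
p=s['tool_pos']
for z in (13,30,50): print(5*(proj(S,[p[0]+.073*-50,p[1]-57,p[2]+z])-[235,150]+.5)-.5)
for x,y,z in((624.1,-88.6,61),(627.2,-88.8,61)): print('spool',5*(proj(S,[x,y,z])-[235,150]+.5)-.5)
for L in ((528.7,-173.9,54),(535.4,-82,24)):print(5*(proj(S,L)-[235,150]+.5)-.5)
save(S,'g4')
E
python3 go.py 624.1 -88.6 36 -0.073
```

```text
[626.1  -88.6  140.93] 0.0049018205906024934
[480.44 163.45]
[480.2  125.08]
[479.91  79.08]
spool [479.24 303.84]
spool [486.   303.86]
[262.75 413.98]
[290.48 373.07]
tcp [626.1 -88.6 140.9] [ 3.1412e+00  3.0000e-04 -7.3400e-02] gap 85.0 t 8.7 delta [-2.000e-03  1.000e-04  1.049e-01] roll -0.0004
```

>>> arm_command --squeeze 30 --steps '[{"delta_pos":[-0.002,0,0.02],"roll":0,"gripper":0.085},{"delta_pos":[-0.002,0,0.05],"roll":0,"gripper":0.085},{"delta_pos":[-0.002,0,0.075],"roll":0,"gripper":0.085},{"delta_pos":[-0.002,0,0.094],"roll":0,"gripper":0.085},{"delta_pos":[-0.002,0,0.104],"roll":0,"gripper":0.085},{"delta_pos":[-0.002,0,0.104],"roll":0,"gripper":0.085},{"delta_pos":[-0.002,0,0.104],"roll":0,"gripper":0.045},{"delta_pos":[-0.002,0,0.104],"roll":0,"gripper":0.045},{"delta_pos":[-0.002,0,0.104],"roll":0,"gripper":0.045},{"delta_pos":[-0.002,0,0.104],"roll":0,"gripper":0.045},{"delta_pos":[-0.002,0,0.104],"roll":0,"gripper":0.045}]'

```text
clock: 9.8
tool_pos: [626.1, -88.2, 38.5]
ee_rot: [3.141, -0.003, -0.073]
wrist_force: [-1.7, 0.3, 6.8]
finger_gap: 52.3
grasp_force: 32.1
```

>>> arm_command --squeeze 40 --steps '[{"delta_pos":[0,0,-0.01],"roll":0,"gripper":0.045},{"delta_pos":[0,0,-0.025],"roll":0,"gripper":0.045},{"delta_pos":[-0.01,0,-0.03],"roll":0,"gripper":0.045},{"delta_pos":[-0.03,0,-0.03],"roll":0,"gripper":0.045},{"delta_pos":[-0.055,0,-0.03],"roll":0,"gripper":0.045},{"delta_pos":[-0.08,0,-0.03],"roll":0,"gripper":0.045},{"delta_pos":[-0.09,0,-0.03],"roll":0,"gripper":0.045},{"delta_pos":[-0.09,0,-0.025],"roll":0,"gripper":0.045},{"delta_pos":[-0.09,0,-0.02],"roll":0,"gripper":0.045},{"delta_pos":[-0.09,0,-0.02],"roll":0,"gripper":0.045},{"delta_pos":[-0.09,0,-0.02],"roll":0,"gripper":0.045}]'

```text
clock: 10.9
tool_pos: [535.9, -81.5, 56.5]
ee_rot: [-3.141, -0.0, -0.073]
wrist_force: [0.1, 0.4, -1.2]
finger_gap: 52.4
grasp_force: 42.3
```

```bash
python3 - <<'E'
from h import *
S=imaging.camera('side');T=imaging.camera('top')
s=robot.read_state();p=s['tool_pos'];print(p,s['finger_gap'])
for X in (p+[0,0,22.5],p+[0,0,-14.5],np.array([535.4,-82.1,24])): print(6*(proj(S,X)-[255,165]+.5)-.5)
save(S,'g5',(255,165,375,265),6)
E
python3 go.py 535.4 -82.1 26.5 -0.073
```

```text
[535.77197346 -81.43077085  56.69189499] 52.61837332702221
[223.1354176  229.62199071]
[227.56263185 315.76376986]
[228.66904565 357.9097819 ]
tcp [535.8 -81.4  56.7] [-3.1411e+00 -4.0000e-04 -7.3100e-02] gap 52.6 t 11.0 delta [-0.0003  0.0007  0.0302] roll -0.0001
```

View pics/g5.png

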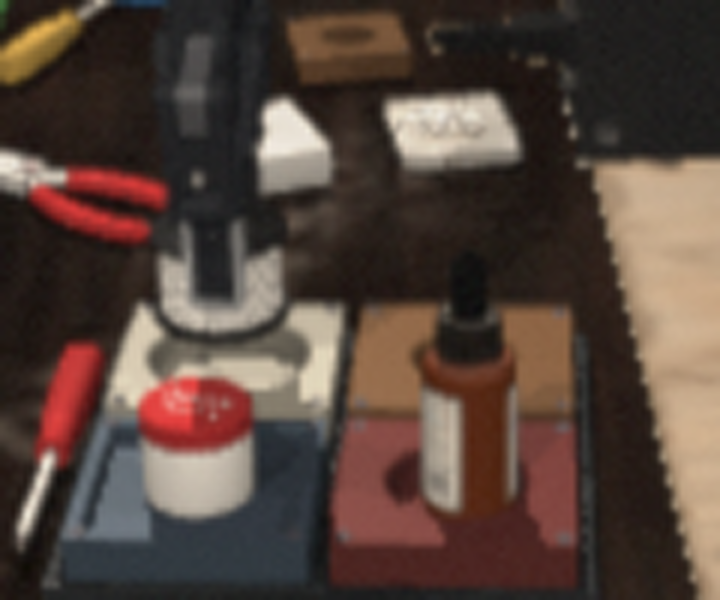

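Spool is held, its bottom flange centred at (221,315) against the well at (228,358). That makes it about 2 mm short, so I correct and lower.

>>> arm_command --steps '[{"delta_pos":[0.002,0.0005,0.005],"roll":0,"gripper":0.045},{"delta_pos":[0.002,0.0005,0.015],"roll":0,"gripper":0.045},{"delta_pos":[0.002,0.0005,0.024],"roll":0,"gripper":0.045},{"delta_pos":[0.002,0.0005,0.029],"roll":0,"gripper":0.045},{"delta_pos":[0.002,0.0005,0.03],"roll":0,"gripper":0.045},{"delta_pos":[0.002,0.0005,0.03],"roll":0,"gripper":0.045}]'

```text
clock: 11.6
tool_pos: [536.4, -82.2, 26.6]
ee_rot: [3.141, 0.001, -0.073]
wrist_force: [-2.3, -0.7, 3.1]
finger_gap: 52.4
grasp_force: 42.7
```

>>> arm_command --steps '[{"delta_pos":[0,0,0],"roll":0,"gripper":0.06},{"delta_pos":[0,0,0],"roll":0,"gripper":0.08},{"delta_pos":[0,0,0],"roll":0,"gripper":0.08},{"delta_pos":[0,0,-0.02],"roll":0,"gripper":0.08},{"delta_pos":[0,0,-0.06],"roll":0,"gripper":0.08},{"delta_pos":[0,0,-0.1],"roll":0,"gripper":0.08},{"delta_pos":[0,0,-0.13],"roll":0,"gripper":0.08},{"delta_pos":[0.03,0.025,-0.13],"roll":0,"gripper":0.07},{"delta_pos":[0.06,0.05,-0.13],"roll":0,"gripper":0.07},{"delta_pos":[0.085,0.075,-0.13],"roll":0,"gripper":0.07},{"delta_pos":[0.092,0.082,-0.13],"roll":0,"gripper":0.07},{"delta_pos":[0.094,0.0845,-0.13],"roll":0,"gripper":0.07}]'

```text
clock: 12.8
tool_pos: [624.8, -174.7, 156.2]
ee_rot: [-3.141, 0.0, -0.075]
wrist_force: [-1.3, -0.7, -0.1]
finger_gap: 69.9
grasp_force: 0.0
```

>>> arm_command --steps '[{"delta_pos":[0,0,0],"roll":0,"gripper":0.07},{"delta_pos":[0,0,0],"roll":0,"gripper":0.07}]'

```text
clock: 13.0
tool_pos: [623.9, -171.7, 156.7]
ee_rot: [-3.141, 0.001, -0.071]
wrist_force: [0.8, -1.0, -0.1]
finger_gap: 70.2
grasp_force: 0.0
```

```bash
python3 - <<'E'
from h import *
S=imaging.camera('side');T=imaging.camera('top')
s=robot.read_state();p=s['tool_pos'];print(p,s['finger_gap'])
q=np.array([623.4,-172.8,0])
for X in (p+[-4,-45,40],q+[0,0,114],q+[0,0,62],q+[0,0,12]): print(6*(proj(S,X)-[255,165]+.5)-.5)
save(S,'g6',(255,165,375,265),6)
E
python3 go.py 623.4 -172.8 64 -0.073
```

```text
[ 624.09574229 -171.89939396  156.97430509] 69.93837302558902
[459.28910531  64.60731699]
[463.90652066 244.50879127]
[464.56996168 378.30200524]
[465.17628091 500.57572215]
tcp [ 624.1 -171.9  157. ] [-3.1413e+00  4.0000e-04 -7.1200e-02] gap 69.9 t 13.1 delta [-0.0006  0.001   0.093 ] roll 0.0018
```

View pics/g6.png

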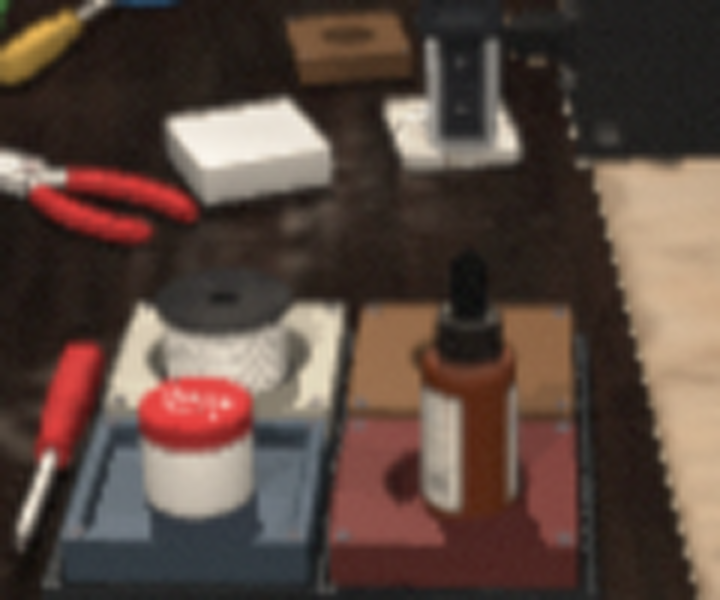

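The spool is seated in the white well at (222,330). The bottle axis is at column 469, so x is about 625. I descend to grip it by the cap.

>>> arm_command --squeeze 25 --steps '[{"delta_pos":[0.001,0.002,0.015],"roll":0,"gripper":0.07},{"delta_pos":[0.001,0.002,0.04],"roll":0,"gripper":0.07},{"delta_pos":[0.001,0.002,0.065],"roll":0,"gripper":0.07},{"delta_pos":[0.001,0.002,0.083],"roll":0,"gripper":0.07},{"delta_pos":[0.001,0.002,0.092],"roll":0,"gripper":0.06},{"delta_pos":[0.001,0.002,0.092],"roll":0,"gripper":0.05},{"delta_pos":[0.001,0.002,0.092],"roll":0,"gripper":0.04},{"delta_pos":[0.001,0.002,0.092],"roll":0,"gripper":0.035},{"delta_pos":[0.001,0.002,0.092],"roll":0,"gripper":0.03},{"delta_pos":[0.001,0.002,0.092],"roll":0,"gripper":0.025},{"delta_pos":[0.001,0.002,0.092],"roll":0,"gripper":0.015},{"delta_pos":[0.001,0.002,0.092],"roll":0,"gripper":0.015}]'

```text
clock: 14.3
tool_pos: [626.6, -175.9, 66.2]
ee_rot: [3.141, -0.003, -0.073]
wrist_force: [-0.0, -0.0, 6.5]
finger_gap: 30.0
grasp_force: 24.7
```

>>> arm_command --steps '[{"delta_pos":[0,0,0],"roll":0,"gripper":0.015},{"delta_pos":[0,0,0],"roll":0,"gripper":0.015}]'

```text
clock: 14.5
tool_pos: [626.6, -175.9, 66.3]
ee_rot: [3.141, -0.003, -0.073]
wrist_force: [1.0, -1.1, 6.2]
finger_gap: 29.7
grasp_force: 24.7
```

```bash
python3 - <<'E'
from h import *
S=imaging.camera('side')
save(S,'g7',(295,165,375,265),6)
E
```

```text
(no output)
```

View pics/g7.png

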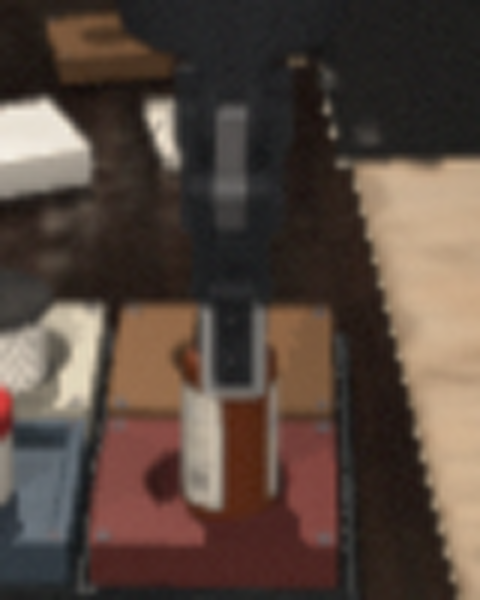

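The finger pads end near the shoulder at (235,395), so they catch only the body's top edge. I reopen, go up 7 mm, and take the cap squarely.

>>> arm_command --squeeze 25 --steps '[{"delta_pos":[0,0,0],"roll":0,"gripper":0.04},{"delta_pos":[0,0,0],"roll":0,"gripper":0.045},{"delta_pos":[0,0,0],"roll":0,"gripper":0.045},{"delta_pos":[0,0,-0.005],"roll":0,"gripper":0.045},{"delta_pos":[0,0,-0.007],"roll":0,"gripper":0.045},{"delta_pos":[0,0,-0.007],"roll":0,"gripper":0.035},{"delta_pos":[0,0,-0.007],"roll":0,"gripper":0.03},{"delta_pos":[0,0,-0.007],"roll":0,"gripper":0.025},{"delta_pos":[0,0,-0.007],"roll":0,"gripper":0.015},{"delta_pos":[0,0,-0.007],"roll":0,"gripper":0.015},{"delta_pos":[0,0,-0.007],"roll":0,"gripper":0.015},{"delta_pos":[0,0,-0.007],"roll":0,"gripper":0.015}]'

```text
clock: 15.75
tool_pos: [625.6, -175.8, 72.0]
ee_rot: [3.141, -0.0, -0.073]
wrist_force: [0.0, -1.6, 3.8]
finger_gap: 25.2
grasp_force: 22.2
```

>>> arm_command --squeeze 40 --steps '[{"delta_pos":[0,0,0],"roll":0,"gripper":0.01},{"delta_pos":[0,0,-0.008],"roll":0,"gripper":0.01},{"delta_pos":[0,0,-0.02],"roll":0,"gripper":0.01},{"delta_pos":[0,0,-0.03],"roll":0,"gripper":0.01},{"delta_pos":[-0.001,-0.01,-0.03],"roll":0,"gripper":0.01},{"delta_pos":[-0.002,-0.03,-0.03],"roll":0,"gripper":0.01},{"delta_pos":[-0.004,-0.05,-0.03],"roll":0,"gripper":0.01},{"delta_pos":[-0.005,-0.07,-0.03],"roll":0,"gripper":0.01},{"delta_pos":[-0.005,-0.083,-0.03],"roll":0,"gripper":0.01},{"delta_pos":[-0.005,-0.087,-0.03],"roll":0,"gripper":0.01},{"delta_pos":[-0.005,-0.087,-0.03],"roll":0,"gripper":0.01},{"delta_pos":[-0.005,-0.087,-0.03],"roll":0,"gripper":0.01}]'

```text
clock: 16.95
tool_pos: [626.8, -89.7, 101.7]
ee_rot: [3.141, 0.0, -0.074]
wrist_force: [1.0, -0.0, -0.5]
finger_gap: 23.9
grasp_force: 34.1
```

>>> arm_command --steps '[{"delta_pos":[0,0,0],"roll":0,"gripper":0.01},{"delta_pos":[0,0,0],"roll":0,"gripper":0.01}]'

```text
clock: 17.15
tool_pos: [626.8, -89.7, 101.7]
ee_rot: [3.141, 0.0, -0.075]
wrist_force: [0.6, 0.8, -1.0]
finger_gap: 23.6
grasp_force: 34.1
```

```bash
python3 - <<'E'
from h import *
S=imaging.camera('side');T=imaging.camera('top')
s=robot.read_state();p=s['tool_pos'];print(p,s['finger_gap'])
for X in (p*[1,1,0]+[0,0,42],p*[1,1,0]+[0,0,92],(627.2,-88.8,24)): print(6*(proj(S,X)-[295,165]+.5)-.5)
save(S,'g8',(295,165,375,265),6)
E
python3 go.py 627.2 -88.8 69 -0.073
```

```text
[626.77426465 -89.16011021 101.76127057] 23.919249906869446
[222.46920178 319.29547799]
[221.84339338 201.52241435]
[223.73296136 359.93391517]
tcp [626.8 -89.2 101.8] [ 3.1414  0.     -0.0743] gap 23.9 t 17.2 delta [ 0.0004 -0.0004  0.0328] roll -0.0013
```

View pics/g8.png

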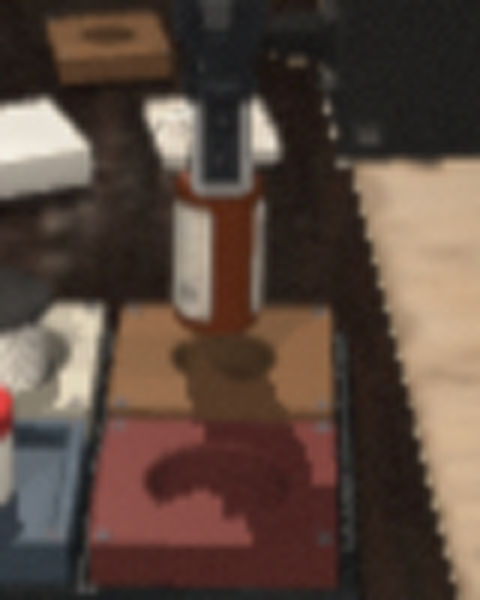

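The bottle is upright, with its base centred at (219,320) and the ochre well at (224,358). I shift about 1 mm forward and lower.

>>> arm_command --steps '[{"delta_pos":[0.0013,0,0.006],"roll":0,"gripper":0.01},{"delta_pos":[0.0013,0,0.014],"roll":0,"gripper":0.01},{"delta_pos":[0.0013,0,0.02],"roll":0,"gripper":0.01},{"delta_pos":[0.0013,0,0.025],"roll":0,"gripper":0.01},{"delta_pos":[0.0013,0,0.029],"roll":0,"gripper":0.01},{"delta_pos":[0.0013,0,0.031],"roll":0,"gripper":0.01},{"delta_pos":[0.0013,0,0.032],"roll":0,"gripper":0.01},{"delta_pos":[0.0013,0,0.032],"roll":0,"gripper":0.01}]'

```text
clock: 18.05
tool_pos: [628.2, -88.4, 69.8]
ee_rot: [-3.142, -0.0, -0.073]
wrist_force: [0.4, 0.8, -0.6]
finger_gap: 23.9
grasp_force: 34.1
```

>>> arm_command --steps '[{"delta_pos":[0,0,0.0015],"roll":0,"gripper":0.01},{"delta_pos":[0,0,0.0015],"roll":0,"gripper":0.03},{"delta_pos":[0,0,0.0015],"roll":0,"gripper":0.05},{"delta_pos":[0,0,0.0015],"roll":0,"gripper":0.06},{"delta_pos":[0,0,0.0015],"roll":0,"gripper":0.07},{"delta_pos":[0,0,-0.015],"roll":0,"gripper":0.07},{"delta_pos":[0,0,-0.045],"roll":0,"gripper":0.07},{"delta_pos":[0,0,-0.07],"roll":0,"gripper":0.07},{"delta_pos":[0,0,-0.075],"roll":0,"gripper":0.085}]'

```text
clock: 18.95
tool_pos: [630.8, -88.2, 149.5]
ee_rot: [3.141, -0.007, -0.073]
wrist_force: [0.6, -0.4, -0.1]
finger_gap: 82.2
grasp_force: 0.0
```

>>> arm_command --steps '[{"delta_pos":[-0.02,0.02,0],"roll":0,"gripper":0.085},{"delta_pos":[-0.045,0.045,0],"roll":0,"gripper":0.085},{"delta_pos":[-0.07,0.07,0],"roll":0,"gripper":0.085},{"delta_pos":[-0.087,0.087,0],"roll":0,"gripper":0.085},{"delta_pos":[-0.0925,0.092,0],"roll":0,"gripper":0.085},{"delta_pos":[-0.0925,0.092,0.02],"roll":0,"gripper":0.085},{"delta_pos":[-0.0925,0.092,0.04],"roll":0,"gripper":0.085},{"delta_pos":[-0.0925,0.092,0.05],"roll":0,"gripper":0.085},{"delta_pos":[-0.0925,0.092,0.05],"roll":0,"gripper":0.085},{"delta_pos":[-0.0925,0.092,0.05],"roll":0,"gripper":0.085}]'

```text
clock: 19.95
tool_pos: [529.9, -172.8, 95.2]
ee_rot: [-3.141, -0.0, -0.072]
wrist_force: [0.1, -0.5, -0.3]
finger_gap: 84.8
grasp_force: 0.0
```

```bash
python3 - <<'E'
from h import *
S=imaging.camera('side');T=imaging.camera('top')
save(S,'g9',(255,165,375,265),6)
E
python3 go.py 528.7 -173.7 30 -0.073
```

```text
tcp [ 530.2 -173.2   95.7] [ 3.1414e+00 -1.6000e-03 -7.2600e-02] gap 85.0 t 20.1 delta [-0.0015  0.0006  0.0657] roll 0.0004
```

View pics/g9.png

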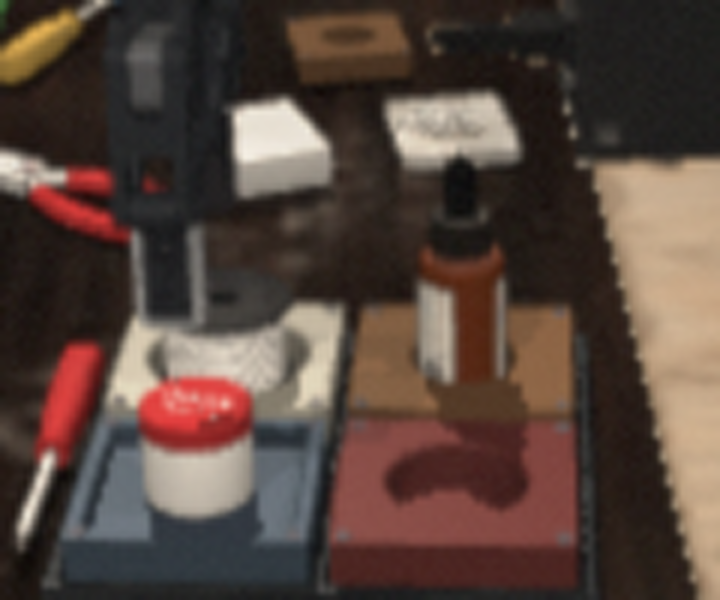

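The bottle stands home in the ochre well at (460,330). The jar is still parked at (197,440). I grasp it and move it over the red well.

>>> arm_command --squeeze 30 --steps '[{"delta_pos":[-0.0015,0.0005,0.015],"roll":0,"gripper":0.085},{"delta_pos":[-0.0015,0.0005,0.035],"roll":0,"gripper":0.085},{"delta_pos":[-0.0015,0.0005,0.052],"roll":0,"gripper":0.085},{"delta_pos":[-0.0015,0.0005,0.062],"roll":0,"gripper":0.085},{"delta_pos":[-0.0015,0.0005,0.065],"roll":0,"gripper":0.07},{"delta_pos":[-0.0015,0.0005,0.065],"roll":0,"gripper":0.05},{"delta_pos":[-0.0015,0.0005,0.065],"roll":0,"gripper":0.03},{"delta_pos":[-0.0015,0.0005,0.065],"roll":0,"gripper":0.03},{"delta_pos":[-0.0015,0.0005,0.065],"roll":0,"gripper":0.03},{"delta_pos":[-0.0015,0.0005,0.065],"roll":0,"gripper":0.03}]'

```text
clock: 21.05
tool_pos: [528.3, -174.0, 30.5]
ee_rot: [3.141, -0.001, -0.073]
wrist_force: [-0.2, -0.1, 3.0]
finger_gap: 39.2
grasp_force: 30.4
```

>>> arm_command --squeeze 40 --steps '[{"delta_pos":[0,0,0],"roll":0,"gripper":0.03},{"delta_pos":[0,0,-0.01],"roll":0,"gripper":0.03},{"delta_pos":[0,0,-0.025],"roll":0,"gripper":0.03},{"delta_pos":[0.01,0,-0.03],"roll":0,"gripper":0.03},{"delta_pos":[0.035,0,-0.03],"roll":0,"gripper":0.03},{"delta_pos":[0.06,0,-0.03],"roll":0,"gripper":0.03},{"delta_pos":[0.08,0,-0.03],"roll":0,"gripper":0.03},{"delta_pos":[0.09,0,-0.03],"roll":0,"gripper":0.03},{"delta_pos":[0.092,0,-0.02],"roll":0,"gripper":0.03},{"delta_pos":[0.092,0,-0.02],"roll":0,"gripper":0.03},{"delta_pos":[0.092,0,-0.02],"roll":0,"gripper":0.03}]'

```text
clock: 22.15
tool_pos: [617.6, -180.5, 48.8]
ee_rot: [-3.141, 0.003, -0.073]
wrist_force: [0.4, -0.8, -0.9]
finger_gap: 39.1
grasp_force: 40.2
```

```bash
python3 - <<'E'
from h import *
S=imaging.camera('side');T=imaging.camera('top')
s=robot.read_state();p=s['tool_pos'];print(p,s['finger_gap'])
for X in (p-[0,0,12],p+[0,0,24],(620.5,-180.6,24)): print(6*(proj(S,X)-[275,165]+.5)-.5)
save(S,'g10',(275,165,375,265),6)
E
python3 go.py 620.5 -180.6 24 -0.073
```

```text
[ 618.35233423 -180.67680522   49.61943913] 38.87808970579209
[331.68456515 450.35290336]
[330.9962678 360.10973  ]
[337.98445349 483.38379859]
tcp [ 618.4 -180.7   49.6] [ 3.1415e+00  1.1000e-03 -7.3300e-02] gap 38.9 t 22.2 delta [ 0.0022 -0.0002  0.0256] roll -0.0003
```

View pics/g10.png

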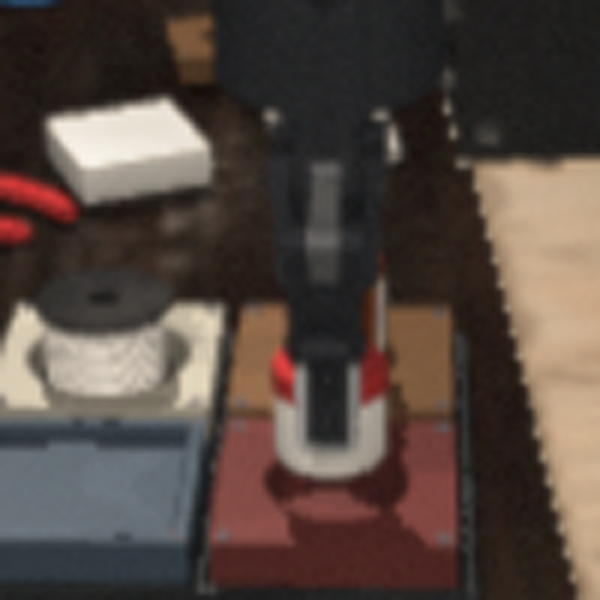

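The jar is centred at (332,450) and the well at (337,490). I go about 2 mm forward and lower.

>>> arm_command --steps '[{"delta_pos":[0.002,0,0.005],"roll":0,"gripper":0.03},{"delta_pos":[0.002,0,0.012],"roll":0,"gripper":0.03},{"delta_pos":[0.002,0,0.018],"roll":0,"gripper":0.03},{"delta_pos":[0.002,0,0.023],"roll":0,"gripper":0.03},{"delta_pos":[0.002,0,0.025],"roll":0,"gripper":0.03},{"delta_pos":[0.002,0,0.025],"roll":0,"gripper":0.03},{"delta_pos":[0.002,0,0.025],"roll":0,"gripper":0.03}]'

```text
clock: 22.95
tool_pos: [621.3, -180.6, 24.7]
ee_rot: [-3.142, 0.0, -0.073]
wrist_force: [-0.3, 0.3, 1.2]
finger_gap: 38.8
grasp_force: 40.3
```

>>> arm_command --steps '[{"delta_pos":[0,0,0],"roll":0,"gripper":0.055},{"delta_pos":[0,0,0],"roll":0,"gripper":0.075},{"delta_pos":[0,0,0],"roll":0,"gripper":0.075},{"delta_pos":[0,0,-0.02],"roll":0,"gripper":0.075},{"delta_pos":[0,0,-0.06],"roll":0,"gripper":0.075},{"delta_pos":[0,0,-0.1],"roll":0,"gripper":0.075},{"delta_pos":[-0.03,0,-0.13],"roll":0,"gripper":0.085},{"delta_pos":[-0.07,-0.02,-0.14],"roll":0,"gripper":0.085},{"delta_pos":[-0.1,-0.05,-0.14],"roll":-0.05,"gripper":0.085},{"delta_pos":[-0.111,-0.085,-0.14],"roll":-0.12,"gripper":0.085}]'

```text
clock: 23.95
tool_pos: [513.9, -88.7, 165.1]
ee_rot: [3.139, 0.001, 0.046]
wrist_force: [1.3, 0.3, 0.6]
finger_gap: 85.1
grasp_force: 0.0
```

```bash
python3 go.py 533.7 151.3 100 0.356
```

```text
tcp [513.9 -88.7 165.1] [3.1392e+00 1.4000e-03 4.5900e-02] gap 85.1 t 23.9 delta [ 0.0309 -0.239   0.0645] roll -0.3101
```

>>> arm_command --steps '[{"delta_pos":[0.004,-0.03,0],"roll":-0.04,"gripper":0.085},{"delta_pos":[0.009,-0.065,0],"roll":-0.09,"gripper":0.085},{"delta_pos":[0.014,-0.105,0],"roll":-0.14,"gripper":0.085},{"delta_pos":[0.019,-0.145,0],"roll":-0.19,"gripper":0.085},{"delta_pos":[0.024,-0.185,0.01],"roll":-0.24,"gripper":0.085},{"delta_pos":[0.028,-0.215,0.03],"roll":-0.28,"gripper":0.085},{"delta_pos":[0.031,-0.232,0.05],"roll":-0.3,"gripper":0.085},{"delta_pos":[0.031,-0.239,0.06],"roll":-0.31,"gripper":0.085},{"delta_pos":[0.031,-0.239,0.06],"roll":-0.31,"gripper":0.085},{"delta_pos":[0.031,-0.239,0.06],"roll":-0.31,"gripper":0.085},{"delta_pos":[0.031,-0.239,0.06],"roll":-0.31,"gripper":0.085}]'

```text
clock: 25.05
tool_pos: [537.5, 150.8, 105.6]
ee_rot: [3.14, -0.001, 0.354]
wrist_force: [-1.3, 0.8, -0.2]
finger_gap: 84.7
grasp_force: 0.0
```

```bash
python3 go.py 533.7 151.3 2 0.356
```

```text
tcp [537.5 150.8 105.6] [ 3.1405e+00 -1.0000e-03  3.5430e-01] gap 84.7 t 25.1 delta [-0.0035 -0.0019  0.1036] roll -0.0017
```

>>> arm_command --squeeze 60 --steps '[{"delta_pos":[-0.0035,-0.002,0.02],"roll":-0.002,"gripper":0.085},{"delta_pos":[-0.0035,-0.002,0.05],"roll":-0.002,"gripper":0.085},{"delta_pos":[-0.0035,-0.002,0.075],"roll":-0.002,"gripper":0.085},{"delta_pos":[-0.0035,-0.002,0.092],"roll":-0.002,"gripper":0.085},{"delta_pos":[-0.0035,-0.002,0.1],"roll":-0.002,"gripper":0.085},{"delta_pos":[-0.0035,-0.002,0.103],"roll":-0.002,"gripper":0.085},{"delta_pos":[-0.0035,-0.002,0.103],"roll":-0.002,"gripper":0.085},{"delta_pos":[-0.0035,-0.002,0.103],"roll":-0.002,"gripper":0.075},{"delta_pos":[-0.0035,-0.002,0.103],"roll":-0.002,"gripper":0.065},{"delta_pos":[-0.0035,-0.002,0.103],"roll":-0.002,"gripper":0.055},{"delta_pos":[-0.0035,-0.002,0.103],"roll":-0.002,"gripper":0.055},{"delta_pos":[-0.0035,-0.002,0.103],"roll":-0.002,"gripper":0.055}]'

```text
clock: 26.25
tool_pos: [533.5, 153.1, 3.2]
ee_rot: [3.141, -0.002, 0.359]
wrist_force: [-0.5, -1.3, 6.9]
finger_gap: 62.3
grasp_force: 65.0
```

>>> arm_command --squeeze 80 --steps '[{"delta_pos":[0,0,0],"roll":0,"gripper":0.05},{"delta_pos":[0,0,-0.005],"roll":0,"gripper":0.05},{"delta_pos":[0,0,-0.02],"roll":0,"gripper":0.05},{"delta_pos":[0,0,-0.045],"roll":0,"gripper":0.05},{"delta_pos":[0,0,-0.075],"roll":0,"gripper":0.05},{"delta_pos":[-0.006,0.015,-0.1],"roll":0.02,"gripper":0.05},{"delta_pos":[-0.016,0.04,-0.107],"roll":0.06,"gripper":0.05},{"delta_pos":[-0.03,0.075,-0.107],"roll":0.11,"gripper":0.05},{"delta_pos":[-0.043,0.11,-0.107],"roll":0.16,"gripper":0.05},{"delta_pos":[-0.057,0.145,-0.107],"roll":0.21,"gripper":0.05},{"delta_pos":[-0.07,0.18,-0.107],"roll":0.26,"gripper":0.05},{"delta_pos":[-0.082,0.21,-0.107],"roll":0.31,"gripper":0.05}]'

```text
clock: 27.45
tool_pos: [528.9, -74.7, 109.3]
ee_rot: [3.141, 0.001, 0.046]
wrist_force: [1.3, -0.9, -5.5]
finger_gap: 61.3
grasp_force: 89.4
```

```bash
python3 go.py 528.7 -173.9 100 -0.073
```

```text
tcp [528.9 -74.7 109.3] [3.1411e+00 5.0000e-04 4.5900e-02] gap 61.3 t 27.4 delta [-0.0047  0.0991  0.0094] roll 0.1189
```

>>> arm_command --steps '[{"delta_pos":[-0.001,0.03,0],"roll":0.04,"gripper":0.05},{"delta_pos":[-0.003,0.06,0],"roll":0.08,"gripper":0.05},{"delta_pos":[-0.004,0.085,0],"roll":0.11,"gripper":0.05},{"delta_pos":[-0.0045,0.096,0.01],"roll":0.119,"gripper":0.05},{"delta_pos":[-0.0045,0.099,0.025],"roll":0.119,"gripper":0.05},{"delta_pos":[-0.0045,0.099,0.045],"roll":0.119,"gripper":0.05},{"delta_pos":[-0.0045,0.099,0.06],"roll":0.119,"gripper":0.05},{"delta_pos":[-0.0045,0.099,0.07],"roll":0.119,"gripper":0.05},{"delta_pos":[-0.0045,0.099,0.07],"roll":0.119,"gripper":0.05},{"delta_pos":[-0.0045,0.099,0.07],"roll":0.119,"gripper":0.05},{"delta_pos":[-0.0045,0.099,0.07],"roll":0.119,"gripper":0.05}]'

```text
clock: 28.55
tool_pos: [530.9, -171.3, 39.6]
ee_rot: [3.141, -0.002, -0.07]
wrist_force: [0.6, 0.5, -5.7]
finger_gap: 61.4
grasp_force: 89.3
```

```bash
python3 - <<'E'
from h import *
S=imaging.camera('side');T=imaging.camera('top')
s=robot.read_state();p=s['tool_pos'];print(p,s['finger_gap'],s['ee_rot'],s['wrist_force'])
c,n=np.cos(-.073),np.sin(-.073)
for z in (p[2]-3,p[2]+16):
  for a,b in((32,-32),(-32,-32),(-32,32)): print(round(z),a,b,6*(proj(S,[p[0]+c*a-n*b,p[1]+n*a+c*b,z])-[245,165]+.5)-.5)
for a,b in((36,-36),(-36,-36),(-36,36),(36,36)): print('rec',a,b,6*(proj(S,[528.7+c*a-n*b,-173.9+n*a+c*b,24])-[245,165]+.5)-.5)
save(S,'g11',(245,165,375,265),6)
E
python3 go.py 528.7 -173.9 21 -0.073
```

```text
[ 530.7585261  -171.64371676   39.67783798] 61.24946216655671 [ 3.14108126e+00 -1.61307502e-03 -7.00706082e-02] [-0.45898565 -0.52031575 -5.91845289]
37 32 -32 [345.66565035 494.76986596]
37 -32 -32 [160.08646901 492.58968263]
37 -32 32 [188.15942663 401.11656917]
56 32 -32 [343.66946953 446.61273541]
56 -32 -32 [156.28927909 444.61432144]
56 -32 32 [184.87255983 355.5308533 ]
rec 36 -36 [351.44627415 536.55493322]
rec -36 -36 [142.57938937 533.90515675]
rec -36 36 [175.20990991 428.74986395]
rec 36 36 [368.63945181 430.74260769]
tcp [ 530.8 -171.6   39.7] [ 3.1411e+00 -1.6000e-03 -7.0100e-02] gap 61.2 t 28.6 delta [-0.0019  0.0024  0.0187] roll 0.0029
```

View pics/g11.png

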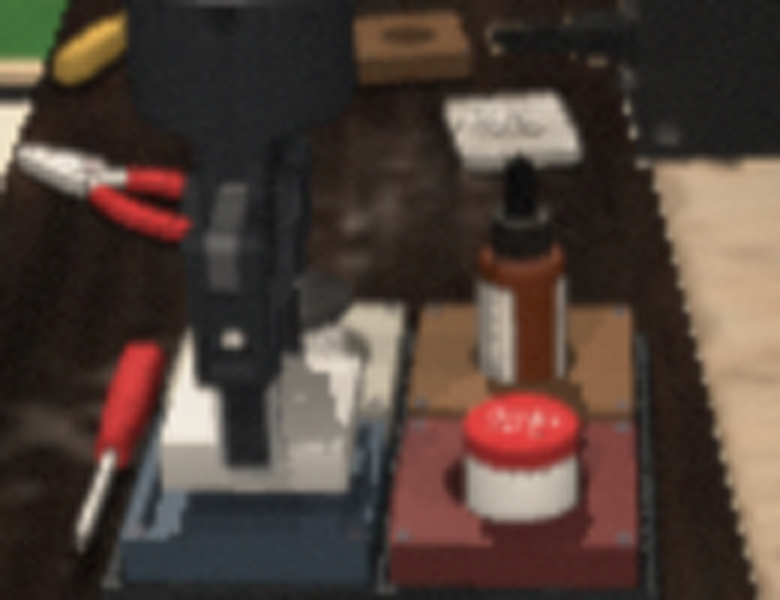

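The block's near face runs from (162,488) to (350,492), level and aligned. The jar sits in the red well at (522,460). I correct x by −3 mm and y by +2.4 mm, then lower.

>>> arm_command --steps '[{"delta_pos":[-0.003,0.0024,0],"roll":0.003,"gripper":0.05},{"delta_pos":[-0.003,0.0024,0.004],"roll":0.003,"gripper":0.05},{"delta_pos":[-0.003,0.0024,0.008],"roll":0.003,"gripper":0.05},{"delta_pos":[-0.003,0.0024,0.012],"roll":0.003,"gripper":0.05},{"delta_pos":[-0.003,0.0024,0.015],"roll":0.003,"gripper":0.05},{"delta_pos":[-0.003,0.0024,0.0175],"roll":0.003,"gripper":0.05},{"delta_pos":[-0.003,0.0024,0.0175],"roll":0.003,"gripper":0.05},{"delta_pos":[-0.003,0.0024,0.0175],"roll":0.003,"gripper":0.05}]'

```text
clock: 29.45
tool_pos: [526.8, -173.6, 21.5]
ee_rot: [3.141, 0.0, -0.073]
wrist_force: [-2.8, 1.0, -0.9]
finger_gap: 61.4
grasp_force: 90.0
```

>>> arm_command --steps '[{"delta_pos":[0,0,0.0005],"roll":0,"gripper":0.06},{"delta_pos":[0,0,0.0005],"roll":0,"gripper":0.075},{"delta_pos":[0,0,0.0005],"roll":0,"gripper":0.085},{"delta_pos":[0,0,0],"roll":0,"gripper":0.085},{"delta_pos":[0,0,-0.02],"roll":0,"gripper":0.085},{"delta_pos":[0,0,-0.06],"roll":0,"gripper":0.085},{"delta_pos":[0,0,-0.1],"roll":0,"gripper":0.085},{"delta_pos":[-0.02,0.03,-0.13],"roll":0,"gripper":0.085},{"delta_pos":[-0.04,0.07,-0.15],"roll":0,"gripper":0.085},{"delta_pos":[-0.06,0.11,-0.16],"roll":0,"gripper":0.085},{"delta_pos":[-0.07,0.15,-0.16],"roll":0,"gripper":0.085},{"delta_pos":[-0.08,0.19,-0.16],"roll":0,"gripper":0.085}]'

```text
clock: 30.65
tool_pos: [432.6, -359.5, 182.5]
ee_rot: [3.14, -0.002, -0.074]
wrist_force: [0.4, 0.8, -0.8]
finger_gap: 84.9
grasp_force: 0.0
```

>>> arm_command --steps '[{"delta_pos":[-0.01,0.03,-0.02],"roll":0,"gripper":0.085},{"delta_pos":[-0.02,0.06,-0.04],"roll":0,"gripper":0.085},{"delta_pos":[-0.02,0.08,-0.04],"roll":0,"gripper":0.085},{"delta_pos":[-0.02,0.08,-0.04],"roll":0,"gripper":0.085}]'

```text
clock: 31.05
tool_pos: [405.9, -440.1, 222.0]
ee_rot: [3.139, -0.001, -0.079]
wrist_force: [-0.3, 0.2, -0.3]
finger_gap: 85.3
grasp_force: 0.0
```

```bash
python3 - <<'E'
from h import *
np.set_printoptions(precision=1,suppress=True)
S=imaging.camera('side');T=imaging.camera('top')
exp=dict(bench_block=(528.7,-173.9,18,19,32),flux_jar=(620.5,-180.6,12,36,20.5),solder_spool=(535.4,-82.1,12,37,27),dropper_bottle=(627.2,-88.8,9,102,16.5))
yw=-.073;c,n=np.cos(yw),np.sin(yw)
for k,(x,y,z,h,r) in exp.items():
  for nm,cam in(('S',S),('T',T)):
    if k=='bench_block': P=[[x+c*a-n*b,y+n*a+c*b,zz] for a in(-r,r) for b in(-r,r) for zz in(z,z+h)]
    else: P=[[x+rr*np.cos(t),y+rr*np.sin(t),zz] for t in np.linspace(0,6.28,40) for zz,rr in(((z,r),(z+h,r)) if k!='dropper_bottle' else ((z,r),(z+50,r),(z+h-6,6)))]
    q=np.array([proj(cam,p) for p in P])
    print(k,nm,'exp',q.min(0),q.max(0),[(round(d['p'],2),np.round(d['rect'],1).tolist()) for d in finder.masks_of(cam,k)[:2]])
print([ (k,nm,np.round(d['xy']).tolist()) for k in('tile_piece','red_pliers') for nm,cam in(('T',T),('S',S)) for d in finder.pinpoint(cam,k)[:1]])
# block top face corners by bright segmentation in side view
g=S['frame'].astype(int);
E
python3 go.py 0 0 0 0
```

```text
bench_block S exp [270.2 231.8] [304.2 255.4] [(0.56, [268.9, 232.3, 304.5, 255.5])]
bench_block T exp [368.5 211.4] [393.3 235.6] [(0.79, [368.9, 208.6, 395.4, 238.0])]
flux_jar S exp [321.1 230.6] [340.6 255.2] [(0.79, [320.1, 229.7, 338.8, 251.9])]
flux_jar T exp [375.6 184.7] [392.  199.7] [(0.49, [377.3, 184.5, 392.4, 197.3])]
solder_spool S exp [280.5 209.6] [304.4 234.4] [(0.87, [280.3, 207.3, 303.1, 234.0]), (0.47, [271.6, 216.1, 314.1, 233.5])]
solder_spool T exp [339.9 210.8] [359.9 229.6] [(0.59, [343.0, 211.6, 361.1, 236.4])]
dropper_bottle S exp [324.6 191.8] [339.  233.7] [(0.63, [325.6, 194.7, 337.6, 228.9])]
dropper_bottle T exp [346.3 182.3] [359.7 195.3] [(0.49, [348.8, 183.5, 361.9, 197.6])]
[('tile_piece', 'T', [262.0, 187.0]), ('tile_piece', 'S', [328.0, 187.0]), ('red_pliers', 'T', [282.0, 248.0]), ('red_pliers', 'S', [263.0, 195.0])]
tcp [ 407.4 -435.6  221.3] [ 3.1416 -0.     -0.0729] gap 85.0 t 31.8 delta [-0.4381 -0.4047  0.2213] roll -0.0729
```

```bash
python3 - <<'E'
from h import *
np.set_printoptions(precision=1,suppress=True)
c,n=np.cos(-.073),np.sin(-.073)
for nm,l,t,r,b in(('side',262,226,310,262),('top',362,203,400,243)):
  C=imaging.camera(nm); g=C['frame'][t:b,l:r].astype(int)
  m=((g.min(2)>105)&(g.max(2)-g.min(2)<45)).astype(np.uint8)
  k,lab,st,_=cv2.connectedComponentsWithStats(m); i=1+st[1:,4].argmax()
  cn=max(cv2.findContours((lab==i).astype(np.uint8),0,2)[0],key=cv2.contourArea)[:,0]+[l,t]
  print(nm,st[i,4],'corners',*[cn[f(cn[:,0]*sx+cn[:,1]*sy)] for f in(np.argmin,np.argmax) for sx,sy in((1,1),(1,-1))],cv2.minAreaRect(cn.astype(np.float32)))
  for z in(18,37): print(z,*[proj(C,[528.7+c*a-n*b_,-173.9+n*a+c*b_,z]) for a in(-32,32) for b_ in(-32,32)])
E
```

```text
side 949 corners [274 226] [266 254] [300 253] [309 226] ((287.5, 240.0), (28.0, 43.0), 90.0)
18 [270.8 255. ] [275.5 239.3] [301.5 255.4] [304.2 239.6]
37 [270.2 247.2] [274.9 231.8] [301.2 247.5] [303.9 232.1]
top 531 corners [371 212] [369 233] [391 236] [393 215] ((381.36688232421875, 224.1313934326172), (23.426668167114258, 22.842464447021484), 6.709837436676025)
18 [390.  235.5] [368.5 233.3] [391.8 213.9] [370.4 211.7]
37 [391.5 235.6] [369.6 233.4] [393.3 213.7] [371.5 211.4]
```

```bash
python3 -c "
from cell import robot
print(robot.finish_job())"
```

```text
the job is handed in; nothing more can be done
None
```

The bottle, jar and spool are each in their own holders and the steel block lies flat in its recess. The final camera checks matched the expected places, and the tile and pliers did not move measurably. I handed the job in at about 32 s.

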